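# Third hand at the shaker: load a vial rack and press it against the sprung fence

### The job

Load the blue vial rack from the front right of the bench, with its three vials in it, onto the shaker platform: set it down upright and let it go in the space between the sprung orange fence at the back and the sliding clamp bar in front, its long side along the fence. Then be my third hand: push the clamp bar by the black knob in its middle until the rack sits square between bar and fence and the fence is pushed in about half of its 20 mm travel, never as far as its stop, and leave everything else on the bench where it is. Finish while still holding the bar pressed steadily like that, not touching the rack: without you the springs push it back, and I still have to tighten the two star knobs.

Things in the scene. Friction and masses are not known exactly. Their poses are not given: they have to be found in the camera images.
- shaker: Small white orbital shaker with an aluminium platform 280 x 220 mm, fixed, switched off. Origin: centre of its underside, on the bench; x points from the clamp bar to the sprung fence (away from the robot, yaw varies), y left along the fence, z up. A fixed end plate at x = 116 to 130 mm, 34 mm higher than the mat, carries two dark spring plunger barrels behind the fence.
- mat (a point): Middle of the top of the black rubber mat on which the rack is to stand: x = 0, y = 0, z = 68 mm of the shaker. The mat spans x from -130 to 106 mm and y within +-84 mm. Beside it aluminium guide rails, 8 mm higher than the mat, run along x; their inner sides are at y = +-92 mm, so the 150 mm long rack has 17 mm to spare at each end.
- fence (a joint): How far the sprung fence is pushed in, in m: 0 at rest (out), 0.020 at its stop, growing towards +x of the shaker. Two spring plungers carry it: they push back with 2 N at the start plus 0.8 N per mm (6 N at 5 mm, 10 N at 10 mm, 14 N at 15 mm).
- fence_face (a point): Middle of the front face (towards the clamp bar) of the sprung fence: an orange strip with a black rubber face, 164 mm long along y, 9 mm thick, its top 30 mm above the mat. This point is 16 mm above the mat and, with the fence at rest, at x = 75 mm, y = 0 of the shaker; it moves with the fence. Its axes are the shaker's.
- clamp_bar (a joint): How far the clamp bar has been slid towards the fence, in m: 0 fully back (front), up to 0.125, growing towards +x of the shaker. It slides with about 2 N of friction and stays where it is left unless something pushes it. The clear gap between bar and relaxed fence is 150 mm minus this value; the bar starts at 0 to 30 mm.
- push_knob (a point): Middle of the black upright push knob, 20 mm diameter, 38 mm tall, on a tongue behind the clamp bar; foot 29, this point 48, top 67 mm above the mat; x = -117 mm of the shaker at joint 0. The bar's pressing face is 42 mm ahead (+x) of it; the bar is 14 mm thick, its top 30 mm above the mat. Star knobs for hand locking sit 99 mm to either side on the bar. Axes as the shaker's.
- vial_rack: Blue vial rack at the right front (one like it at the left back is not used), 58 (x) x 150 (y) x 50 mm (z), 0.24 kg, two rows of five holes, open long sides. Origin: centre of its underside; z up. Grip it across its width by the middle of the top plate, 44 to 50 mm up. Either way round is right. The drums close behind it (fronts at x = 0.47 and 0.44 m) are 0.25 m tall, tubes on them 0.32 m.
- vial_1: Screw-cap vial, clear with a black cap, 17 mm in diameter, 62 mm tall, 18 g, standing loosely in a hole of the rack (its top 68 mm above the rack's underside). Origin: centre of its underside, 6 mm above the rack's underside.
- vial_2: Screw-cap vial, brown with a black cap, 17 mm in diameter, 62 mm tall, 18 g, standing loosely in a hole of the rack (its top 68 mm above the rack's underside). Origin: centre of its underside, 6 mm above the rack's underside.
- vial_3: Screw-cap vial, clear with a white cap, 17 mm in diameter, 62 mm tall, 18 g, standing loosely in a hole of the rack (its top 68 mm above the rack's underside). Origin: centre of its underside, 6 mm above the rack's underside.
- timer: White countdown timer, 20 x 62 x 60 mm, standing at the left. Origin: centre of its underside. A bystander: leave it alone.
- sample_jar_3: White sample jar with a yellow screw lid, 58 mm across, 74 mm tall, at the left. Origin: centre of its underside. A bystander: leave it alone.
- marker_black: Black and white felt marker, 126 mm long, 16 mm thick, lying between rack and shaker in front of the two stacked controllers (0.24 m tall, y from -0.05 to 0.15 m, front at x = 0.465 m, levers out to 0.43 m). Origin: centre of its underside. A bystander: leave it alone.

How it is judged:
On the way:
1. the rack stands upright on the shaker's mat between bar and fence, with its vials, and has been let go (z of vial_rack in the frame of shaker between 0.064 and 0.072 m and angle between vial_rack's own z axis and vertical below 0.06 rad and y of vial_rack in the frame of shaker between -0.02 and 0.02 m and z of each of vial_1, vial_2, vial_3 in the frame of vial_rack below 0.014 m and horizontal distance between each of vial_1, vial_2, vial_3 and vial_rack below 0.075 m and contact force between the fingers and vial_rack below 0.2 N and x of vial_rack in the frame of push_knob above 0.065 m and x of vial_rack in the frame of fence_face below -0.025 m and angle between the y axis of vial_rack and the y axis of shaker, either way round below 0.3 rad and value of joint fence below 0.012 m), for 0.2 s.
At the end, for the whole second after the job is handed in: The rack stands upright and square (0.05 rad) on the mat, within 20 mm of the middle, vials in their holes; the fingers press only the clamp bar, the bar presses the rack, and the fence stays pushed in 5 to 15 mm (5 to 15 N) through the last second (z of vial_rack in the frame of shaker between 0.064 and 0.072 m and angle between vial_rack's own z axis and vertical below 0.06 rad and y of vial_rack in the frame of shaker between -0.02 and 0.02 m and z of each of vial_1, vial_2, vial_3 in the frame of vial_rack below 0.014 m and horizontal distance between each of vial_1, vial_2, vial_3 and vial_rack below 0.075 m and value of joint fence between 0.005 and 0.015 m and velocity of joint fence between -0.01 and 0.01 m/s and contact force between vial_rack and fence between 5 and 15 N and contact force between each of vial_rack, the fingers and clamp_bar above 4 N and contact force between the fingers and vial_rack below 0.2 N and angle between the y axis of vial_rack and the y axis of shaker, either way round below 0.05 rad); the arm keeps its last pose, push and grip.
It fails at once if the fence is pushed to its stop (19 mm or more) (value of joint fence above 0.019 m).
It fails at once if a vial comes out of the rack or the rack is tipped (z of any of vial_1, vial_2, vial_3 in the frame of vial_rack above 0.035 m or angle between vial_rack's own z axis and vertical above 0.6 rad).
It fails at once if the timer, the sample jar at the left or the marker is moved by more than 3 cm (distance of any of timer, sample_jar_3, marker_black from where it was at the start of the episode above 0.03 m).
It also fails if it takes over 70 s, if anything falls off the work surface, if the arm or the gripper's body presses on something with over 40 N, if the wrist force passes 120 N, or if a joint passes its speed limit or range.

### The arm

A 6-joint arm with a two-finger parallel gripper is mounted at the origin on a cart in front of the work surface, level with it; the furniture and walls round the work are solid. World frame = base frame: x ahead of the robot, y to its left, z up, the work surface at z = 0. Lengths are in m, angles in rad, forces in N, time in s.
With the tool pointing down it reaches from about 0.275 to 0.775 m from the base axis. Payload 14.6 kg.
Tool frame: the origin (TCP) lies at the centre of the arm's flange, where the gripper is bolted on; the fingertips stand 173 mm ahead of it and the grasp point (between the pads) lies 155 mm ahead of it; z points along the fingers, y is the line along which they close (so a half turn about z gives the same grasp; the last joint's range is limited). The gripper opens to 85 mm and grips with 20 to 120 N. Pads are 22 mm wide; open, the fingers measure 114 mm over their backs; the gripper's body (76 mm by 85 mm) begins 54 mm behind the grasp point. The pads swing forward as they close: fully open they stand 13 mm farther back than shut.
Start: joints at [-1.324, 0.263, -0.048, 1.259, 0, 1.415], TCP at [0.205, -0.483, 0.405] pointing down, gripper open.
Joint ranges: [-2.65, 2.65], [-0.89, 1.7], [-1.18, 1.37], [-2.13, 2.11], [-1.35, 1.29], [-3.14, 3.14]. Speed limits (rad/s): [1.89, 1.89, 2.57, 2.79, 3.14, 3.14].

### API

Orientations are given as a rotation vector (axis times angle).
In Python, from bench import manip, optics, finder gives the robot as it stands.
- The arm moves only by the shell command python3 -m inch 'ROWS' [FORCE]. ROWS is text: rows parted by semicolons, each of 7 numbers parted by spaces: the turn, a rotation vector about the tool's x, y, z in degrees, then the shift along the tool's x, y, z in cm, then the closure, from -1 (fully open) to 1 (shut). A call has 1 to 5 rows; each row shifts and turns the commanded pose from where the row before left it, along the tool's axes as they then stand; what a row does not reach is not made up. A row lasts 1/10 s, in which the tool goes at most 50 mm and 8.59 degrees, less where a joint would pass 70% of its speed; a pose out of reach is approached as far as the arm can. A call with a gripper value outside its range is refused whole. The fingers move at their own pace and stop on an object; FORCE is the grip in N (left out, the last holds). Time passes only in rows, so rows that do not move let the fingers close. It gives the time, the measured TCP pose, the force, the opening and the grip force at its end, in the units of the state.
- manip.get_state(): the state, without advancing time (a new reading comes with each control period).
- optics.read_camera(name): name is "side" or "top" or "wrist"; returns (picture, depth): 480x640x3 uint8, red, green, blue; 480x640 float32, m along the optical axis (not along the pixel's ray), 0 where there is no reading.
- optics.get_calibration(name): a dict with "fx", "fy", "cx", "cy" (pixels), "pose" (4x4, takes a point from camera to world coordinates); the wrist camera has in their place "hand_eye" (4x4, takes a point from camera to tool coordinates, whose origin is the TCP and whose axes are the flange's). Camera axes: x right, y down, z forward; pixel columns grow to the right and rows downward; lengths in m; the calibration is good to about 2 mm. The wrist camera is an equidistant fisheye: a pixel r from the principal point sees the ray r / f radians off the axis. A picture is of the moment at which its call begins: read the wrist's pose just before it. get_calibration takes no time and is no camera call.
- manip.job_done(): hands the job in; it is judged then, once.
Trained networks look in the newest picture that a camera, given by its name, has taken for a name from the list of things; names that differ only in an ending like _2 or _b are one class to them, and where a whole thing is asked for, a point or a joint stands for the part that bears it (a point fixed in the world has none). Each returns a list of dicts, best first, with "conf" (0 to 1); they miss things now and then, are a little off and sometimes report something else, mostly with a low value. They report only what shows in the picture. A call takes as long as a camera call.
- finder.trace(camera, label): "region" (480x640 bool, what is visible of it) and "extent" ([left, top, right, bottom] in pixels, round what is visible of it).
The state is a dict: "t": time; "qpos": joint angles; "qd": joint speeds; "joint_torque": joint torques, N m; "tcp_pos": TCP position; "ee_rot": TCP orientation; "ft_force": force on the tool from outside, world axes, zero at the start; "ft_torque": the same for the moment, N m; "finger_gap": opening from 0.0 (shut) to 1.0 (fully open); "finger_force": force on a finger pad.
Only numpy, scipy, OpenCV 4.12 (cv2) and the standard library are available. Lean on these libraries where they do the work, as an engineer would, in place of code of your own. Each camera call takes 0.05 s, during which the arm holds its last target. There are 200 camera calls.

## Working session

There is one attempt and no reset: what is moved stays moved. The work goes in short steps, Python scripts to look and compute and a shell command to move; the robot and the scene stay as the last step left them, time stands still between calls to the robot, and variables do not carry over. Pictures are saved under pics/ and viewed, at most 10 in all, crops included, and the job is handed in when it is done.

```bash
ls; mkdir -p pics; cat > h.py <<'E'
import numpy as np, cv2
from bench import manip, optics, finder
from scipy.spatial.transform import Rotation as R
def cloud(name, region, depth):
    c=optics.get_calibration(name); v,u=np.nonzero(region&(depth>0)); d=depth[v,u]
    if name!="wrist":
        P=np.stack([(u-c['cx'])/c['fx']*d,(v-c['cy'])/c['fy']*d,d],1); T=np.array(c['pose'])
    else:
        s=manip.get_state(); x=(u-c['cx'])/c['fx']; y=(v-c['cy'])/c['fy']; r=np.hypot(x,y)+1e-9
        k=np.tan(r)/r; P=np.stack([x*k*d,y*k*d,d],1)
        M=np.eye(4); M[:3,:3]=R.from_rotvec(s['ee_rot']).as_matrix(); M[:3,3]=s['tcp_pos']; T=M@np.array(c['hand_eye'])
    return P@T[:3,:3].T+T[:3,3]
def save(n,pic): cv2.imwrite(n,pic[:,:,::-1])
E
python3 - <<'E'
from h import *
print(manip.get_state())
for n in ["top","side"]:
    pic,d=optics.read_camera(n); save(f"pics/{n}.png",pic)
    for l in ["vial_rack","shaker","fence","clamp_bar","push_knob","vial_1","marker_black"]:
        for r in finder.trace(n,l)[:3]:
            p=cloud(n,r['region'],d)
            if len(p): print(n,l,round(r['conf'],2),np.round(r['extent']),np.round(np.median(p,0),3),np.round(np.percentile(p,[2,98],axis=0),3).tolist())
E
```

```text
pics
{'t': 0.0, 'qpos': array([-1.32432328e+00,  2.63526797e-01, -4.89598577e-02,  1.25941239e+00,
       -2.40134514e-05,  1.41553645e+00]), 'qd': array([-0.00201885, -0.00094037, -0.00190948, -0.0009125 , -0.00015676,
        0.00050894]), 'joint_torque': array([ 2.83877183e-03, -6.37610149e+01,  3.84572446e+01,  1.36281329e-02,
       -4.23880272e-05, -8.64116885e-06]), 'tcp_pos': array([ 0.20526903, -0.48309617,  0.40421458]), 'ee_rot': array([-3.07734966e+00, -6.26586140e-01,  1.16610030e-04]), 'ft_force': array([ 0.23710387, -0.90583732,  0.39346644]), 'ft_torque': array([0.04141891, 0.04262744, 0.02671195]), 'finger_force': 0.0, 'finger_gap': 1.000237349741861}
top vial_rack 0.66 [431. 258. 490. 283.] [ 0.391 -0.24   0.049] [[0.361, -0.317, -0.0], [0.422, -0.172, 0.058]]
top shaker 0.76 [203. 151. 297. 262.] [0.557 0.31  0.069] [[0.423, 0.203, 0.061], [0.689, 0.416, 0.105]]
top shaker 0.4 [136. 232. 164. 255.] [0.472 0.573 0.072] [[0.447, 0.554, 0.01], [0.498, 0.607, 0.078]]
top fence 0.81 [219. 170. 279. 182.] [0.637 0.313 0.095] [[0.627, 0.24, 0.067], [0.661, 0.391, 0.101]]

[... 724 characters left out ...]
.357, 0.009, -0.0], [0.451, 0.089, 0.019]]
side vial_rack 0.78 [225. 330. 263. 408.] [ 0.389 -0.253  0.049] [[0.36, -0.322, 0.003], [0.419, -0.174, 0.053]]
side shaker 0.68 [297. 178. 393. 215.] [0.535 0.399 0.077] [[0.414, 0.142, -0.001], [0.691, 0.549, 0.23]]
side fence 0.34 [246. 355. 254. 377.] [ 0.404 -0.251  0.065] [[0.399, -0.255, 0.021], [0.41, -0.241, 0.07]]
side push_knob 0.56 [310. 180. 329. 192.] [0.487 0.393 0.1  ] [[0.457, 0.298, 0.083], [0.498, 0.411, 0.135]]
side vial_1 0.51 [232. 368. 238. 385.] [ 0.381 -0.28   0.063] [[0.375, -0.283, 0.02], [0.386, -0.272, 0.07]]
side marker_black 0.44 [254. 278. 285. 291.] [0.383 0.03  0.013] [[0.356, 0.004, -0.001], [0.415, 0.057, 0.018]]
```

View pics/top.png

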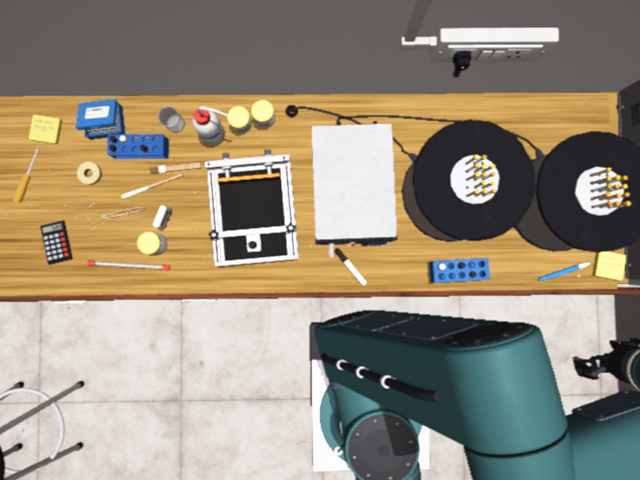

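View pics/side.png

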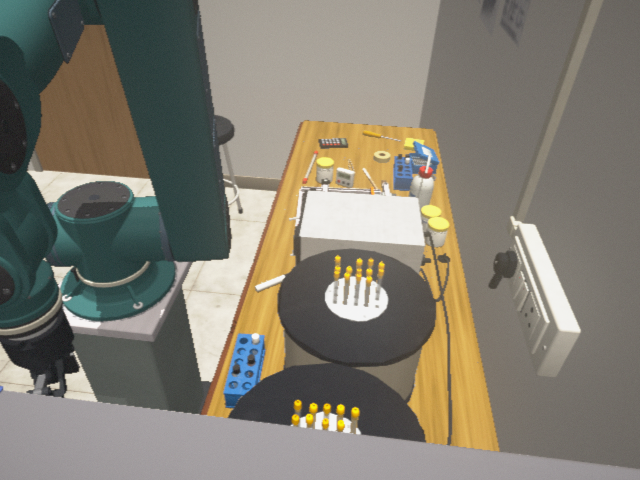

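```bash
python3 - <<'E'
from h import *
pic,d=optics.read_camera("top")
def rect(l,zlo,zhi,n="top"):
    r=finder.trace(n,l)[0]; p=cloud(n,r['region'],d); p=p[(p[:,2]>zlo)&(p[:,2]<zhi)]
    q=p[:,:2].astype(np.float32)*1000
    print(l,len(p),cv2.minAreaRect(q))
    m=q-q.mean(0); w,v=np.linalg.eigh(m.T@m); print(' pca',q.mean(0),np.degrees(np.arctan2(v[1,1],v[0,1])))
rect("vial_rack",.04,.056); rect("fence",.09,.105); rect("clamp_bar",.09,.105); rect("clamp_bar",.12,.15)
E
```

```text
vial_rack 883 ((390.7278747558594, -246.28099060058594), (57.95357131958008, 151.23451232910156), 2.989253520965576)
 pca [ 390.34314 -244.9038 ] 92.86049
fence 269 ((647.2489013671875, 317.13818359375), (30.96752166748047, 161.12210083007812), 4.602612495422363)
 pca [637.4063 317.1758] 94.45386
clamp_bar 627 ((477.5941467285156, 304.02850341796875), (62.591060638427734, 223.4535675048828), 4.735489368438721)
 pca [489.6889  304.34192] 94.14486
clamp_bar 52 ((461.1988220214844, 302.20025634765625), (18.070383071899414, 17.225088119506836), 87.44203186035156)
 pca [461.98502 302.21442] 82.31863
```

The top view shows the rack at (430–490, 258–283). The shaker is at (205–298, 152–265), with the fence at row ~177 and the knob at (253, 243). These match the networks. I'll turn the tool first, then go above the rack.

```bash
cat >> h.py <<'E'
def delta(x,y,z,yaw):
    """to TCP x,y,z with tool x axis at world yaw deg, pointing down: turn left, then shift (cm) in present tool axes"""
    s=manip.get_state(); M=R.from_rotvec(s['ee_rot']).as_matrix()
    D=np.column_stack([[np.cos(np.radians(yaw)),np.sin(np.radians(yaw)),0],[np.sin(np.radians(yaw)),-np.cos(np.radians(yaw)),0],[0,0,-1]])
    print('t %.2f'%s['t'],'tcp',np.round(s['tcp_pos'],4),'turn(deg)',np.round(R.from_matrix(M.T@D).as_rotvec(degrees=True),2),'shift now',np.round(M.T@(np.array([x,y,z])-s['tcp_pos'])*100,2),'shift after turn',np.round(D.T@(np.array([x,y,z])-s['tcp_pos'])*100,2),'F',np.round(s['ft_force'],1))
E
python3 -m inch '0 0 -7.5 0 0 0 -1;0 0 -7.5 0 0 0 -1;0 0 -7.5 0 0 0 -1;0 0 -7.5 0 0 0 -1;0 0 -7.5 0 0 0 -1'
python3 -m inch '0 0 -7.5 0 0 0 -1;0 0 -7.5 0 0 0 -1;0 0 -7.5 0 0 0 -1;0 0 -7.5 0 0 0 -1;0 0 -2.3 0 0 0 -1'
python3 -c "from h import *
delta(.3907,-.246,.34,93)"
```

```text
t: 1.55
tcp_pos: [0.2053, -0.4832, 0.4047]
ee_rot: [2.709, 1.59, 0.0]
ft_force: [-0.1, -0.1, -0.1]
finger_gap: 0.999
finger_force: 0.0
t: 2.05
tcp_pos: [0.2053, -0.4832, 0.4047]
ee_rot: [-2.16, -2.281, -0.0]
ft_force: [0.1, 0.1, 0.4]
finger_gap: 1.0
finger_force: 0.0
t 2.05 tcp [ 0.2053 -0.4832  0.4047] turn(deg) [ 0.  -0.   0.1] shift now [22.68 19.8   6.47] shift after turn [22.72 19.75  6.47] F [0.1 0.1 0.4]
```

```bash

python3 -m inch '0 0 0 3.2 2.8 0 -1;0 0 0 3.2 2.8 0 -1;0 0 0 3.2 2.8 1 -1;0 0 0 3.2 2.8 1.2 -1;0 0 0 3.2 2.8 1.2 -1'
python3 -m inch '0 0 0 3.3 2.8 1.5 -1;0 0 0 3.3 3 1.5 -1;0 0 0 0 0 0 -1;0 0 0 0 0 0 -1'
python3 - <<'E'
from h import *
pic,d=optics.read_camera("wrist"); save("pics/w1.png",pic)
r=finder.trace("wrist","vial_rack")[0]; p=cloud("wrist",r['region'],d); print(r['conf'],r['extent'],len(p))
q=p[(p[:,2]>.04)&(p[:,2]<.056)]
rc=cv2.minAreaRect((q[:,:2]*1000).astype(np.float32)); print(len(q),np.median(q[:,2]),rc)
delta(.3907,-.246,.202,93)
E
```

```text
t: 2.55
tcp_pos: [0.338, -0.315, 0.3705]
ee_rot: [2.166, 2.275, -0.0]
ft_force: [0.2, -1.0, 0.4]
finger_gap: 1.004
finger_force: 0.0
t: 2.95
tcp_pos: [0.3923, -0.2471, 0.3406]
ee_rot: [-2.163, -2.278, 0.0]
ft_force: [-0.0, 0.5, -0.2]
finger_gap: 1.0
finger_force: 0.0
0.77 [278.5, 121.9, 366.5, 321.2] 14040
10990 0.04998807818482995 ((392.0558166503906, -247.40286254882812), (58.36785125732422, 149.66561889648438), 2.713257074356079)
t 3.05 tcp [ 0.3917 -0.2484  0.341 ] turn(deg) [ 0.01  0.03 -0.21] shift now [ 0.25 -0.09 13.9 ] shift after turn [ 0.25 -0.09 13.9 ] F [ 0.2 -0.6 -0.7]
```

View pics/w1.png

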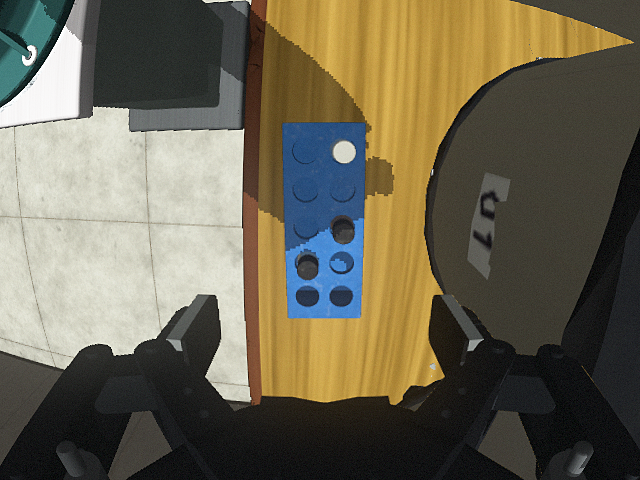

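The wrist picture shows the rack centred at about (325, 220), with vials in the right column (rows 152 and 230) and one in the left (row 265). The tool is within 1 mm of its centre, so I'll go down and grip.

```bash

python3 -m inch '0 0 0 0.1 0 3.5 -1;0 0 0 0 0 3.5 -1;0 0 0 0 0 3.5 -1;0 0 0 0 0 2.5 -1;0 0 0 0 0 1.2 -1'
python3 -m inch '0 0 0 0 0 0 -1;0 0 0 0 0 0 1;0 0 0 0 0 0 1;0 0 0 0 0 0 1;0 0 0 0 0 0 1' 40
python3 -m inch '0 0 0 0 0 0 1;0 0 0 0 0 -0.5 1;0 0 0 0 0 -1.5 1;0 0 0 0 0 -2.5 1;0 0 0 0 0 -3 1'
python3 -c "from h import *
delta(.33,-.2474,.37,93)"
```

```text
t: 3.55
tcp_pos: [0.3908, -0.2477, 0.1971]
ee_rot: [-2.168, -2.272, 0.0]
ft_force: [-0.4, 0.1, 1.2]
finger_gap: 1.001
finger_force: 0.0
t: 4.05
tcp_pos: [0.392, -0.2473, 0.1999]
ee_rot: [2.165, 2.273, -0.001]
ft_force: [-3.5, -0.5, 7.7]
finger_gap: 0.665
finger_force: 41.1
t: 4.55
tcp_pos: [0.3916, -0.2465, 0.2747]
ee_rot: [-2.165, -2.275, -0.0]
ft_force: [0.4, -0.7, -2.1]
finger_gap: 0.664
finger_force: 43.6
t 4.55 tcp [ 0.3916 -0.2465  0.2747] turn(deg) [-0.04 -0.05 -0.18] shift now [ 0.22 -6.16 -9.52] shift after turn [ 0.23 -6.15 -9.53] F [ 0.4 -0.7 -2.1]
```

```bash

python3 -m inch '0 0 0 0 -1 -2.5 1;0 0 0 0 -1.5 -2.5 1;0 0 0 0 -1.5 -2.5 1;0 0 0 0.5 -1.5 -1.5 1;0 0 0 1.5 -0.5 -0.5 1'
python3 -m inch '0 0 0 2.5 0 0 1;0 0 0 3.2 0 0 1;0 0 0 3.6 0 0 1;0 0 0 4 0 0 1;0 0 0 4 0 0 1'
python3 -m inch '0 0 0 4 0 0 1;0 0 0 4 0 0 1;0 0 0 4 0 0 1;0 0 0 3.5 0 0 1;0 0 0 3 0 0 1'
python3 -m inch '0 0 0 3 0 0 1;0 0 0 2.5 0 0 1;0 0 0 1.5 0 0 1;0 0 0 0.5 0 0 1;0 0 0 0 0 0 1'
python3 - <<'E'
from h import *
pic,d=optics.read_camera("wrist"); save("pics/w2.png",pic)
def rect(l,zlo,zhi,n="wrist"):
    for r in finder.trace(n,l)[:2]:
        p=cloud(n,r['region'],d); p=p[(p[:,2]>zlo)&(p[:,2]<zhi)]
        if len(p)<20: continue
        q=p[:,:2].astype(np.float32)*1000
        m=q-q.mean(0); w,v=np.linalg.eigh(m.T@m)
        print(l,r['conf'],r['extent'],len(p),cv2.minAreaRect(q),' pca',q.mean(0),np.degrees(np.arctan2(v[1,1],v[0,1])))
rect("fence",.09,.105); rect("clamp_bar",.09,.105); rect("push_knob",.12,.15)
delta(.568,.312,.37,94.5)
E
```

```text
t: 5.05
tcp_pos: [0.3302, -0.2299, 0.3706]
ee_rot: [2.166, 2.272, -0.0]
ft_force: [0.2, -1.1, -2.8]
finger_gap: 0.669
finger_force: 43.6
t: 5.55
tcp_pos: [0.3216, -0.055, 0.3686]
ee_rot: [-2.167, -2.275, -0.001]
ft_force: [1.1, 0.6, -3.0]
finger_gap: 0.668
finger_force: 43.6
t: 6.05
tcp_pos: [0.3121, 0.13, 0.3687]
ee_rot: [-2.165, -2.277, -0.0]
ft_force: [0.8, -0.7, -2.9]
finger_gap: 0.665
finger_force: 43.6
t: 6.55
tcp_pos: [0.3092, 0.2031, 0.3685]
ee_rot: [-2.164, -2.277, 0.001]
ft_force: [-0.4, -0.7, -2.5]
finger_gap: 0.67
finger_force: 43.6
clamp_bar 0.93 [525.1, 0.9, 587.7, 260.5] 5582 ((480.7511291503906, 294.9419860839844), (64.83881378173828, 207.68075561523438), 5.087406635284424)  pca [488.7751  297.27994] 95.37074
push_knob 0.68 [522.8, 0.0, 588.8, 260.6] 836 ((464.0927734375, 302.4736328125), (19.577747344970703, 19.59166717529297), 48.45370101928711)  pca [461.27298 301.8429 ] 145.75383
t 6.75 tcp [0.3096 0.2022 0.3687] turn(deg) [-0.    0.01 -1.74] shift now [ 9.73 26.33 -0.13] shift after turn [ 8.92 26.62 -0.13] F [ 0.3 -0.6 -2.8]
```

View pics/w2.png

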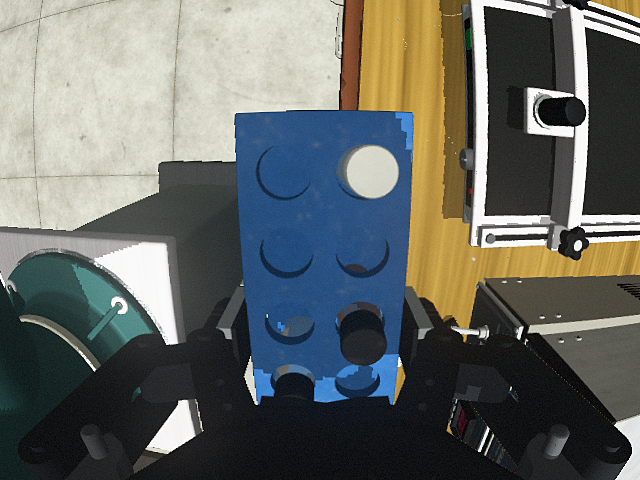

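The rack hangs straight in the fingers with all three vials in it. The knob shows at (565, 108). Next I move above the gap.

```bash

python3 -m inch '0 0 -2 1 1 0 1;0 0 0 1.5 2.5 0 1;0 0 0 1.5 3 0 1;0 0 0 1 3.5 0 1;0 0 0 1 3.5 0 1'
python3 -m inch '0 0 0 1 3.5 0 1;0 0 0 1 3.5 0 1;0 0 0 0.8 3 0 1;0 0 0 0.2 2 0 1;0 0 0 0 1 0 1'
python3 -m inch '0 0 0 0 0 1 1;0 0 0 0 0 1 1;0 0 0 0 0 0.5 1;0 0 0 0 0 0 1'
cat >> h.py <<'E'
def rect(l,zlo,zhi,d,n="wrist"):
    for r in finder.trace(n,l)[:2]:
        p=cloud(n,r['region'],d); p=p[(p[:,2]>zlo)&(p[:,2]<zhi)]
        if len(p)<20: continue
        q=p[:,:2].astype(np.float32)*1000
        m=q-q.mean(0); w,v=np.linalg.eigh(m.T@m)
        print(l,n,round(r['conf'],2),r['extent'],len(p),cv2.minAreaRect(q),' pca',q.mean(0),np.degrees(np.arctan2(v[1,1],v[0,1])))
E
python3 - <<'E'
from h import *
pic,d=optics.read_camera("wrist"); save("pics/w3.png",pic)
rect("fence",.09,.105,d); rect("clamp_bar",.09,.105,d); rect("push_knob",.12,.15,d)
rect("vial_rack",.1,.3,d)
delta(.569,.3113,.3,94.8)
E
```

```text
t: 7.25
tcp_pos: [0.4414, 0.2744, 0.3684]
ee_rot: [2.125, 2.314, 0.001]
ft_force: [-0.2, 0.2, -2.3]
finger_gap: 0.666
finger_force: 43.7
t: 7.75
tcp_pos: [0.5686, 0.3148, 0.3675]
ee_rot: [-2.125, -2.313, 0.001]
ft_force: [-0.8, 0.3, -3.1]
finger_gap: 0.669
finger_force: 43.7
t: 8.15
tcp_pos: [0.5656, 0.3142, 0.3429]
ee_rot: [-2.125, -2.313, 0.002]
ft_force: [0.3, 1.4, -2.6]
finger_gap: 0.667
finger_force: 43.7
fence wrist 0.83 [421.6, 117.6, 480.9, 325.3] 3571 ((649.162841796875, 331.4392395019531), (31.612844467163086, 138.9874725341797), 4.676431655883789)  pca [637.99396 342.75494] 95.24465
clamp_bar wrist 0.97 [131.1, 65.6, 249.9, 385.1] 7404 ((481.450439453125, 311.86181640625), (64.41206359863281, 211.4969940185547), 4.414670944213867)  pca [492.60907 330.8    ] 87.45469
push_knob wrist 0.74 [127.8, 64.3, 250.6, 386.1] 1130 ((466.23846435546875, 304.8985900878906), (19.700572967529297, 19.116342544555664), 11.756731986999512)  pca [468.24884 306.61835] -175.41576
vial_rack wrist 0.98 [232.7, 107.6, 415.1, 405.9] 39659 ((566.2351684570312, 319.0065612792969), (59.862030029296875, 144.14527893066406), 4.938460826873779)  pca [563.1715 342.2605] 97.07152
t 8.40 tcp [0.5664 0.3144 0.3442] turn(deg) [ 0.04 -0.01  0.03] shift now [-0.33  0.23  4.42] shift after turn [-0.33  0.23  4.42] F [-0.4 -0.7 -2.1]
```

View pics/w3.png

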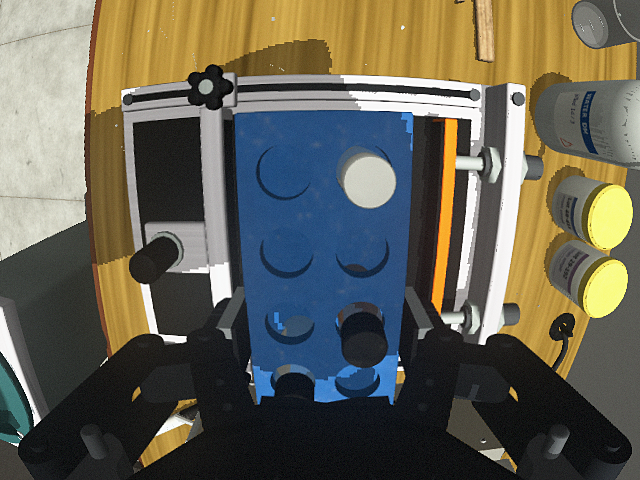

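The rack is over the gap and parallel to the fence (orange at x≈447). The bar is on the left at x≈215. I'll lower it now.

```bash

python3 -m inch '0 0 0 -0.1 0.2 1.5 1;0 0 0 0 0.2 2 1;0 0 0 0 0 2 1;0 0 0 0 0 1.2 1;0 0 0 0 0 0.5 1'
python3 -m inch '0 0 0 0 0 0 1;0 0 0 0 0 0.2 1;0 0 0 0 0 0.1 1;0 0 0 0 0 0 1'
```

```text
t: 8.9
tcp_pos: [0.5704, 0.3137, 0.2708]
ee_rot: [-2.126, -2.313, 0.002]
ft_force: [0.1, -0.6, -1.9]
finger_gap: 0.666
finger_force: 43.7
t: 9.3
tcp_pos: [0.5707, 0.3138, 0.2691]
ee_rot: [2.126, 2.313, 0.001]
ft_force: [-0.7, 0.4, -2.5]
finger_gap: 0.67
finger_force: 43.7
```

```bash

python3 -m inch '0 0 0 0 0 0.1 1;0 0 0 0 0 0.1 1;0 0 0 0 0 0 1'
python3 -m inch '0 0 0 0 0 0.1 1;0 0 0 0 0 0 1'
```

```text
t: 9.6
tcp_pos: [0.5706, 0.3137, 0.2679]
ee_rot: [2.126, 2.312, 0.002]
ft_force: [-3.4, -2.0, 11.1]
finger_gap: 0.662
finger_force: 44.8
t: 9.8
tcp_pos: [0.5705, 0.3137, 0.2679]
ee_rot: [2.125, 2.312, 0.003]
ft_force: [-7.1, -3.8, 21.2]
finger_gap: 0.669
finger_force: 45.8
```

Contact with the mat; ease off slightly and release with a partial opening.

```bash

python3 -m inch '0 0 0 0 0 -0.1 1;0 0 0 0 0 0 0;0 0 0 0 0 0 -0.6;0 0 0 0 0 0 -0.7;0 0 0 0 0 0 -0.7'
python3 -m inch '0 0 0 0 0 -1 -0.7;0 0 0 0 0 -2 -0.7;0 0 0 0 0 -3 -0.7;0 0 0 0 0 -4 -0.7;0 0 0 0 0 -2.5 -0.7'
python3 - <<'E'
from h import *
pic,d=optics.read_camera("wrist"); save("pics/w4.png",pic)
rect("fence",.09,.105,d); rect("clamp_bar",.09,.105,d); rect("push_knob",.128,.15,d)
rect("vial_rack",.11,.123,d)
delta(.4662,.3045,.4,184.8)
E
```

```text
t: 10.3
tcp_pos: [0.5707, 0.3138, 0.2666]
ee_rot: [2.126, 2.313, 0.0]
ft_force: [0.1, 0.0, -0.4]
finger_gap: 0.85
finger_force: 0.0
t: 10.8
tcp_pos: [0.5705, 0.3137, 0.3952]
ee_rot: [2.125, 2.312, 0.004]
ft_force: [0.3, 0.6, 0.5]
finger_gap: 0.849
finger_force: 0.0
fence wrist 0.82 [394.6, 118.1, 450.4, 323.5] 3091 ((651.1500244140625, 319.38287353515625), (32.589195251464844, 163.2458038330078), 4.597373962402344)  pca [639.9758  324.42642] 94.448616
clamp_bar wrist 0.57 [156.6, 76.6, 255.7, 356.4] 6625 ((481.623046875, 305.28460693359375), (64.4518051147461, 222.84922790527344), 4.723099708557129)  pca [494.1118  322.14172] 94.03069
push_knob wrist 0.72 [156.7, 73.1, 256.3, 358.5] 553 ((464.4734802246094, 304.2184143066406), (18.797616958618164, 19.008838653564453), 27.198514938354492)  pca [465.04514 304.64365] 174.19171
vial_rack wrist 0.75 [277.7, 118.9, 368.2, 331.3] 11954 ((570.5320434570312, 314.817626953125), (58.545921325683594, 150.820556640625), 5.196545124053955)  pca [569.8748  320.73813] 95.3625
t 11.05 tcp [0.5705 0.3137 0.3913] turn(deg) [-3.000e-02 -2.000e-02 -8.998e+01] shift now [ -0.04 -10.47  -0.86] shift after turn [10.47 -0.04 -0.87] F [-0.  -0.3  0.6]
```

View pics/w4.png

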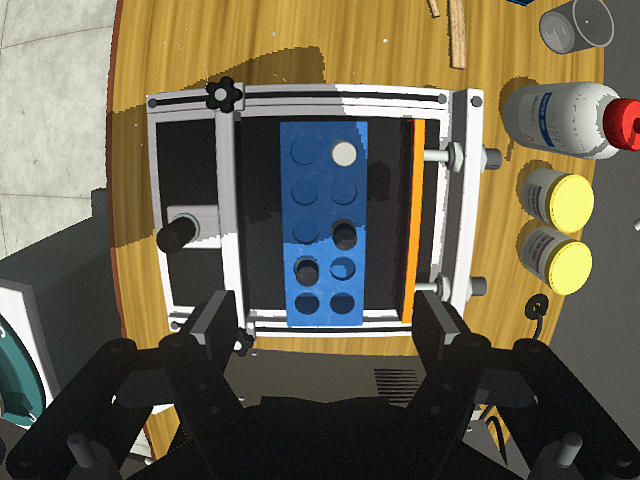

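The rack stands square at (323, 225), released with its vials. The knob top is at (178, 235). I'll keep this orientation and grip the knob fore and aft, so the wrist camera keeps the rack and fence in view.

```bash

python3 -m inch '0 0 0 0 -2 0 -0.2;0 0 0 0 -3 0 -0.2;0 0 0 0 -3 0 -0.2;0 0 0 0 -2 1 -0.2;0 0 0 0 -0.6 1.5 -0.2'
python3 -m inch '0 0 0 0 0 2.5 -0.2;0 0 0 0 0 2.5 -0.2;0 0 0 0 0 2.5 -0.2;0 0 0 0 0 1.2 -0.2;0 0 0 0 0 0.2 -0.2'
python3 -m inch '0 0 0 0 0 0 -0.2;0 0 0 0 0 0 0.4;0 0 0 0 0 0 1;0 0 0 0 0 0 1;0 0 0 0 0 0 1' 40
python3 -m inch '0 0 0 0 0 0 1'
python3 - <<'E'
from h import *
pic,d=optics.read_camera("wrist"); save("pics/w5.png",pic)
rect("fence",.09,.105,d); rect("clamp_bar",.09,.105,d)
rect("vial_rack",.11,.123,d)
E
```

```text
t: 11.55
tcp_pos: [0.463, 0.3046, 0.3664]
ee_rot: [-2.125, -2.313, 0.001]
ft_force: [0.9, 0.2, -0.3]
finger_gap: 0.598
finger_force: 0.0
t: 12.05
tcp_pos: [0.4644, 0.3046, 0.2761]
ee_rot: [-2.125, -2.312, 0.005]
ft_force: [-0.6, 0.2, 0.8]
finger_gap: 0.599
finger_force: 0.0
t: 12.55
tcp_pos: [0.4651, 0.3049, 0.2786]
ee_rot: [2.126, 2.313, 0.002]
ft_force: [-0.5, -0.0, 5.1]
finger_gap: 0.22
finger_force: 38.9
t: 12.65
tcp_pos: [0.4651, 0.3049, 0.2786]
ee_rot: [2.126, 2.313, 0.002]
ft_force: [-1.6, -0.6, 5.7]
finger_gap: 0.222
finger_force: 38.9
fence wrist 0.57 [574.4, 135.6, 639.5, 397.4] 3471 ((644.1666259765625, 318.3099365234375), (25.647287368774414, 163.72727966308594), 5.825899600982666)  pca [637.07587 312.93564] 95.413895
clamp_bar wrist 0.69 [289.6, 32.3, 448.5, 357.8] 13096 ((478.52392578125, 350.8553161621094), (59.72479248046875, 135.21942138671875), 1.263648271560669)  pca [490.25613 347.86404] 85.14684
clamp_bar wrist 0.54 [533.9, 156.3, 637.4, 207.7] 295 ((600.184326171875, 369.67156982421875), (61.6637077331543, 14.23293399810791), 0.15056996047496796)  pca [573.03546 369.75732] -175.47101
vial_rack wrist 0.65 [451.7, 126.7, 625.0, 399.7] 17596 ((570.7567749023438, 322.79119873046875), (60.323509216308594, 135.3927459716797), 5.331277370452881)  pca [564.1178  340.17844] 102.61213
```

View pics/w5.png

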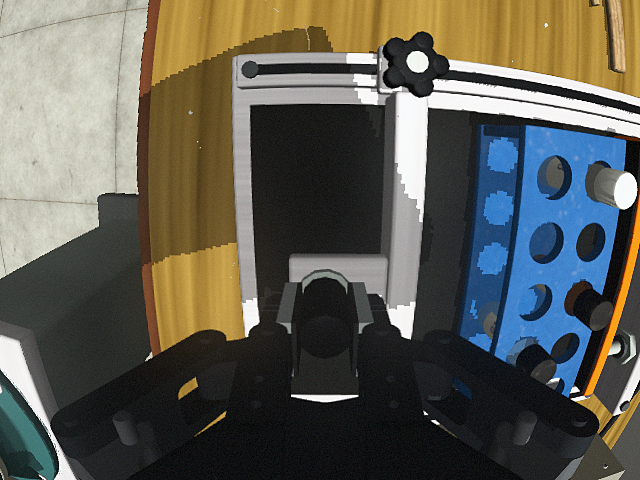

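The knob is firmly between the pads. Before pushing, I'll check how low the finger linkage hangs compared with the vial tops (0.136).

```bash
python3 - <<'E'
from h import *
pic,d=optics.read_camera("wrist")
print((d==0).mean())
s=manip.get_state(); M=R.from_rotvec(s['ee_rot']).as_matrix()
p=cloud("wrist",np.ones((480,640),bool),d); q=(p-s['tcp_pos'])@M
q=q[(abs(q[:,0])<.045)&(q[:,2]<.17)]
for a in np.arange(-.09,.09,.01):
    k=q[(q[:,1]>=a)&(q[:,1]<a+.01)]
    if len(k): print('y %.3f n %d  z ahead of TCP max %.3f p95 %.3f p50 %.3f'%(a,len(k),k[:,2].max(),np.percentile(k[:,2],95),np.median(k[:,2])), 'x range',k[:,0].min().round(3),k[:,0].max().round(3))
E
```

```text
0.004658203125
y -0.070 n 285  z ahead of TCP max 0.091 p95 0.087 p50 0.081 x range -0.005 0.012
y -0.060 n 3707  z ahead of TCP max 0.107 p95 0.098 p50 0.081 x range -0.006 0.014
y -0.050 n 7088  z ahead of TCP max 0.124 p95 0.115 p50 0.094 x range -0.014 0.012
y -0.040 n 4921  z ahead of TCP max 0.132 p95 0.123 p50 0.112 x range -0.014 0.013
y -0.030 n 3318  z ahead of TCP max 0.168 p95 0.144 p50 0.085 x range -0.011 0.017
y -0.020 n 7801  z ahead of TCP max 0.170 p95 0.153 p50 0.093 x range -0.011 0.02
y -0.010 n 6953  z ahead of TCP max 0.170 p95 0.158 p50 0.091 x range -0.012 0.021
y -0.000 n 6224  z ahead of TCP max 0.170 p95 0.158 p50 0.089 x range -0.01 0.02
y 0.010 n 8673  z ahead of TCP max 0.170 p95 0.154 p50 0.093 x range -0.012 0.021
y 0.020 n 3375  z ahead of TCP max 0.168 p95 0.151 p50 0.088 x range -0.005 0.019
y 0.030 n 4467  z ahead of TCP max 0.131 p95 0.123 p50 0.115 x range -0.014 0.013
y 0.040 n 7368  z ahead of TCP max 0.128 p95 0.117 p50 0.096 x range -0.013 0.012
y 0.050 n 4204  z ahead of TCP max 0.111 p95 0.100 p50 0.082 x range -0.005 0.014
y 0.060 n 582  z ahead of TCP max 0.094 p95 0.089 p50 0.080 x range -0.006 0.014
y 0.070 n 1662  z ahead of TCP max 0.168 p95 0.166 p50 0.162 x range -0.026 0.045
y 0.080 n 2789  z ahead of TCP max 0.165 p95 0.162 p50 0.161 x range -0.032 0.045
```

The linkage clears the vials by about 14 mm. I'll push in steps and watch the force.

```bash

python3 -m inch '0 0 0 0 0.5 0 1;0 0 0 0 0.8 0 1;0 0 0 0 0.8 0 1;0 0 0 0 0.6 0 1;0 0 0 0 0.3 0 1'
python3 -m inch '0 0 0 0 0.3 0 1;0 0 0 0 0.4 0 1;0 0 0 0 0.5 0 1;0 0 0 0 0.6 0 1;0 0 0 0 0.6 0 1'
python3 -m inch '0 0 0 0 0.4 0 1;0 0 0 0 0.2 0 1;0 0 0 0 0.2 0 1;0 0 0 0 0.1 0 1;0 0 0 0 0 0 1'
python3 - <<'E'
from h import *
pic,d=optics.read_camera("wrist"); save("pics/w6.png",pic)
rect("fence",.09,.105,d); rect("vial_rack",.11,.123,d)
delta(.536,.311,.2786,94.8)
E
```

```text
t: 13.4
tcp_pos: [0.4954, 0.3074, 0.2786]
ee_rot: [2.126, 2.312, 0.002]
ft_force: [-1.4, -1.5, 7.0]
finger_gap: 0.218
finger_force: 39.1
t: 13.9
tcp_pos: [0.5187, 0.3093, 0.2786]
ee_rot: [2.126, 2.313, 0.0]
ft_force: [-5.3, -2.7, 8.5]
finger_gap: 0.221
finger_force: 39.3
t: 14.4
tcp_pos: [0.5278, 0.31, 0.2786]
ee_rot: [2.126, 2.312, 0.001]
ft_force: [-2.7, -1.6, 7.2]
finger_gap: 0.225
finger_force: 39.1
fence wrist 0.87 [499.2, 120.0, 590.0, 369.1] 254 ((647.6890869140625, 332.11175537109375), (31.050540924072266, 136.75881958007812), 4.213327407836914)  pca [634.6251  360.63007] 94.18866
vial_rack wrist 0.62 [411.6, 116.9, 575.0, 435.9] 20356 ((598.853271484375, 318.4852294921875), (59.29043197631836, 147.9844207763672), 4.276741981506348)  pca [592.74554 348.4595 ] 100.63332
t 14.55 tcp [0.5277 0.31   0.2786] turn(deg) [0.05 0.   0.02] shift now [0.03 0.83 0.  ] shift after turn [0.03 0.83 0.  ] F [-3.9 -2.3  6.5]
```

View pics/w6.png

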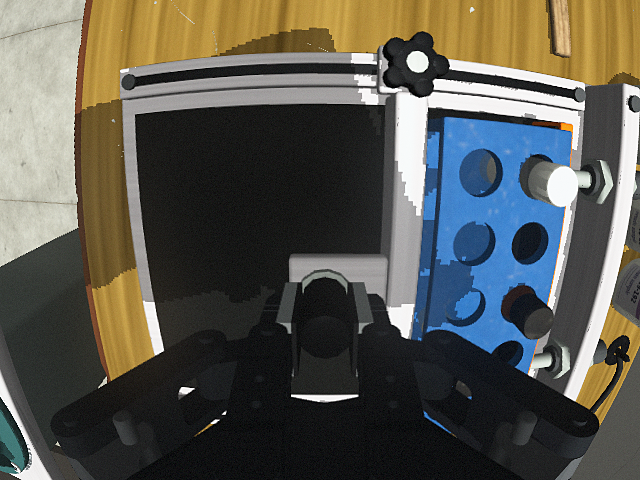

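The rack (left edge at x≈430) is now square against the bar and close to the fence. I'll continue slowly in small steps.

```bash

for i in 1; do :; done
python3 -m inch '0 0 0 0 0.15 0 1;0 0 0 0 0.15 0 1;0 0 0 0 0 0 1' | egrep 'tcp|ft'
python3 -m inch '0 0 0 0 0.1 0 1;0 0 0 0 0.1 0 1;0 0 0 0 0 0 1' | egrep 'tcp|ft'
python3 -m inch '0 0 0 0 0.1 0 1;0 0 0 0 0.1 0 1;0 0 0 0 0 0 1' | egrep 'tcp|ft'
python3 -m inch '0 0 0 0 0.1 0 1;0 0 0 0 0.1 0 1;0 0 0 0 0 0 1' | egrep 'tcp|ft'
python3 -m inch '0 0 0 0 0.1 0 1;0 0 0 0 0.1 0 1;0 0 0 0 0 0 1' | egrep 'tcp|ft'
```

```text
tcp_pos: [0.5308, 0.3103, 0.2786]
ft_force: [-2.9, -1.7, 7.1]
tcp_pos: [0.5327, 0.3104, 0.2786]
ft_force: [-3.2, -4.1, 6.5]
tcp_pos: [0.5344, 0.3106, 0.2786]
ft_force: [-5.5, -3.3, 8.1]
tcp_pos: [0.5361, 0.3107, 0.2786]
ft_force: [-7.6, -3.0, 10.1]
tcp_pos: [0.5379, 0.3109, 0.2786]
ft_force: [-9.4, -3.6, 10.8]
```

```bash

python3 -m inch '0 0 0 0 0.1 0 1;0 0 0 0 0.1 0 1;0 0 0 0 0 0 1' | egrep 'tcp|ft'
python3 -m inch '0 0 0 0 0.1 0 1;0 0 0 0 0.1 0 1;0 0 0 0 0 0 1' | egrep 'tcp|ft'
python3 -m inch '0 0 0 0 0.1 0 1;0 0 0 0 0.1 0 1;0 0 0 0 0 0 1;0 0 0 0 0 0 1'
python3 - <<'E'
from h import *
pic,d=optics.read_camera("wrist"); save("pics/w7.png",pic)
rect("fence",.09,.105,d); rect("vial_rack",.11,.123,d)
rect("fence",.09,.105,optics.read_camera("top")[1],"top")
delta(.5435,.311,.2786,94.8)
E
```

```text
tcp_pos: [0.5397, 0.311, 0.2786]
ft_force: [-10.4, -2.9, 12.8]
tcp_pos: [0.5415, 0.3112, 0.2786]
ft_force: [-12.7, -4.0, 13.9]
t: 17.05
tcp_pos: [0.5433, 0.3113, 0.2786]
ee_rot: [-2.124, -2.312, 0.003]
ft_force: [-15.1, -4.0, 14.3]
finger_gap: 0.22
finger_force: 40.1
fence wrist 0.63 [494.8, 118.2, 563.1, 363.3] 723 ((642.667724609375, 336.17022705078125), (11.15868091583252, 128.2975311279297), 0.925697386264801)  pca [642.9785 336.4236] 93.32968
vial_rack wrist 0.9 [412.3, 118.0, 573.7, 426.3] 20098 ((613.8269653320312, 323.1417236328125), (59.20174026489258, 141.07591247558594), 4.754715442657471)  pca [607.491 350.009] 100.71682
fence top 0.55 [266.7, 168.0, 277.3, 174.1] 38 ((653.1331176757812, 253.22015380859375), (31.853530883789062, 8.714213371276855), 80.60912322998047)  pca [652.9584  251.76416] 83.473495
t 17.30 tcp [0.5433 0.3113 0.2786] turn(deg) [-0.14  0.01  0.05] shift now [-0.03  0.02 -0.  ] shift after turn [-0.03  0.02 -0.  ] F [-15.1  -3.8  14.9]
```

View pics/w7.png

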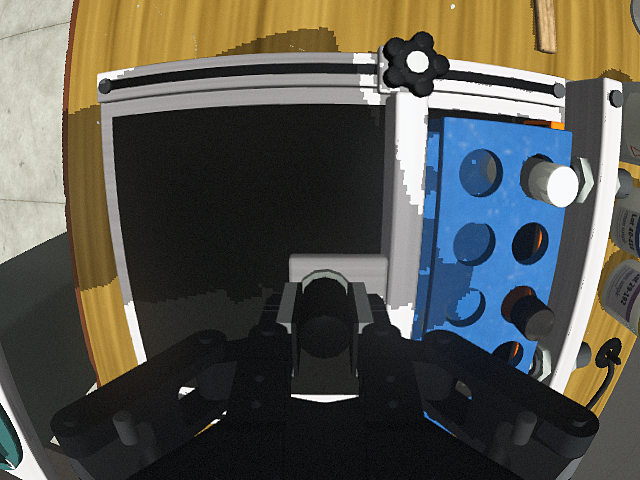

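The rack is square between bar and fence, with the star knob and bar still clear of it. Travel gives a fence push of about 9 mm and the force agrees, so I'll check that it holds steady and hand in.

```bash

python3 -m inch '0 0 0 0 0 0 1;0 0 0 0 0 0 1;0 0 0 0 0 0 1;0 0 0 0 0 0 1;0 0 0 0 0 0 1' && python3 -c "
from h import *
print(manip.job_done())"
```

```text
t: 17.8
tcp_pos: [0.5433, 0.3113, 0.2786]
ee_rot: [-2.125, -2.312, 0.003]
ft_force: [-14.4, -4.2, 15.0]
finger_gap: 0.216
finger_force: 40.1
the job is handed in; nothing more can be done
None
```

I handed the job in at 17.8 s: the rack stands on the mat with its three vials, square between bar and fence. The gripper is still holding the bar by its knob, with the fence pushed in about 9 mm (estimated from bar travel and push force). The hand-in returned no verdict.

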